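Stand the toppled instrument housing up and hold its cover over the threaded holes

TASK

The small white instrument housing has been knocked over: stand it upright on its dark base on the worktop and let go of it. Then pick up its cover plate by the blue handle and hold it level, about 20 mm above the open top of the housing and not touching it, with all four of its holes centred over the four threaded holes, ready for the screws. Finish while still holding the cover there, and leave the beaker, the blue case and the chuck key where they are.

Things in the scene. Friction and masses are not known exactly. Their poses are not given: they have to be found in the camera images.
- housing: White box-shaped housing, dark steel base, open aluminium top rim, 88 (own x) x 60 (y) x 90 (z) mm, 0.4-0.65 kg, loose, bottom-heavy. Origin: centre of base underside; z runs from base to open top. Starts lying on its +x face: x straight down, z level, origin 44 mm high, the flat y faces (60 mm apart, to pinch) vertical. -x face (then up): black window, two sockets 4 mm proud.
- cover: Aluminium cover plate, 96 (own x) x 68 (y) x 6 mm, 0.11-0.18 kg, loose, lying flat, handle up. Origin: centre of underside, z up. Blue bridge handle over its middle runs along x: bar 54 long, 12 wide (y, the way to pinch), from 26 to 42 mm above the underside, on two posts. Fits the housing either way round (half turn), x axes parallel; overhangs the rim 4 mm all round.
- housing_hole_a (a point): Mouth of the housing's threaded hole at own x = +36, y = +22 mm, in the rim 90 mm above the underside of the base. Four such holes, 6 mm in diameter, at x = +-36, y = +-22 mm.
- housing_hole_c (a point): Mouth of the threaded hole across the diagonal, at own x = -36, y = -22, z = 90 mm.
- cover_hole_a (a point): Centre, at the underside, of the cover's hole at own x = +36, y = +22 mm. Four plain 12 mm through holes at x = +-36, y = +-22 mm.
- cover_hole_c (a point): Centre, at the underside, of the cover's hole at own x = -36, y = -22 mm.
- beaker: Bystander: glass beaker standing on the worktop behind the work, 56 mm across, 71 mm tall; origin at the centre of its underside. Leave alone.
- clip_case: Bystander: closed flat blue plastic case with a clear lid, 94 x 130 x 38 mm, on the worktop to the right; origin at the centre of its underside. Leave alone.
- chuck_key: Bystander: black T-shaped chuck key lying on the worktop, 52 x 80 x 15 mm; origin at the centre of its underside. Leave alone.
There are look-alikes about, which are no part of the job. What is shaped like the cover but brown is not meant.

How it is judged (in metres and radians):
On the way:
1. the housing stands upright on its base on the worktop, at rest and let go (angle between housing's own z axis and vertical below 0.06 rad and height (world z) of housing below 0.006 m and contact force between housing and the arm below 0.2 N and contact force between housing and the fingers below 0.2 N and linear speed of housing below 0.02 m/s), for 0.2 s.
At the end, for the whole second after the job is handed in: Housing upright on its base (within 0.06 rad), still, touched by neither robot nor cover. The fingers hold the cover still, level within 0.09 rad, its underside 8 to 35 mm above the rim, its holes within 4 mm horizontally of the threaded holes (either way round) (all of step 1 and contact force between housing and cover below 0.1 N and contact force between cover and the fingers above 1 N and angle between cover's own z axis and vertical below 0.09 rad and linear speed of cover below 0.02 m/s and z of cover in the frame of housing between 0.098 and 0.125 m and ((horizontal distance between cover_hole_a and housing_hole_a below 0.004 m and horizontal distance between cover_hole_c and housing_hole_c below 0.004 m) or (horizontal distance between cover_hole_a and housing_hole_c below 0.004 m and horizontal distance between cover_hole_c and housing_hole_a below 0.004 m))); the arm keeps its last pose, push and grip.
It fails at once if a bystander (beaker, blue case or chuck key) is moved more than 25 mm (distance of any of beaker, clip_case, chuck_key from where it was at the start of the episode above 0.025 m).
It also fails if it takes over 58 s, if anything falls off the work surface, if the arm or the gripper's body presses on something with over 40 N, if the wrist force passes 120 N, or if a joint passes its speed limit or range.

ROBOT

A 6-joint arm with a two-finger parallel gripper is mounted at the origin on a cart in front of the work surface, level with it; the furniture and walls round the work are solid. World frame = base frame: x ahead of the robot, y to its left, z up, the work surface at z = 0. Lengths are in m, angles in degrees, forces in N, time in s.
With the tool pointing down it reaches from about 0.3 to 0.75 m from the base axis. Payload 8.5 kg.
Tool frame: the origin (TCP) lies at the very end of the fingers, on their centre line; the grasp point (between the pads) lies 19 mm behind it; z points along the fingers, y is the line along which they close (so a half turn about z gives the same grasp; the last joint's range is limited). The gripper opens to 85 mm and grips with 20 to 120 N. Pads are 22 mm wide; open, the fingers measure 114 mm over their backs; the gripper's body (76 mm by 85 mm) begins 54 mm behind the grasp point. The pads swing forward as they close: fully open they stand 13 mm farther back than shut.
Start: joints at [-86.419, 21.807, 74.336, -0, 83.858, -12.336], TCP at [0.151, -0.529, 0.231] pointing down, gripper open.
Joint ranges: [-178.18, 178.18], [-50.72, 133.34], [12.68, 142.11], [-81.47, 261.47], [9.98, 163.14], [-165.26, 165.26]. Speed limits (degrees/s): [136.94, 136.94, 180, 180, 180, 180].

INTERFACE

Orientations are given as a 3x3 rotation matrix whose columns are the frame's x, y, z axes.
In Python, from rig import env gives the robot as it stands.
- The arm moves only by the tool move_arm, never from a script. Its argument "plan" is a list of rows, each a list of 7 numbers: the turn, a rotation vector about the tool's x, y, z in degrees, then the shift along the tool's x, y, z in cm, then the gripper command: -1 is shut, 1 is fully open, values between are in proportion. In form: [[ax, ay, az, tx, ty, tz, jaw], ...]. A call has 1 to 5 rows; each row is the pose to reach, as a shift and turn from the pose commanded when the call began, along the tool's axes at that moment; what a row does not reach only later rows make up. A row lasts 1/10 s, in which the tool goes at most 50 mm and 8.59 degrees, less where a joint would pass 70% of its speed; a pose out of reach is approached as far as the arm can. A call with a gripper value outside its range is refused whole. The fingers move at their own pace and stop on an object; "squeeze" is the grip in N (left out, the last holds). Time passes only in rows, so rows that repeat a pose let the fingers close. It gives the time, the measured TCP pose, the force, the opening and the grip force at its end, in the units of the state.
- env.observe(): the state, without advancing time (a new reading comes with each control period).
- env.get_image(name): name is "scene" or "top" or "wrist"; returns a dict with "color" (420x560x3 uint8, red, green, blue), "fov_y" (degrees; the focal length in pixels is half the picture's height over the tangent of half this angle, whatever the lens; pixels are square), "cx", "cy" (the principal point, pixels), "distortion" ([k1, k2, p1, p2, k3] as OpenCV has them; the pictures are not rectified), "R" (3x3) and "t" (3): a world point X has camera coordinates R X + t. Camera axes: x right, y down, z forward; pixel columns grow to the right and rows downward; lengths in m; the calibration is good to about 2 mm. A picture is of the moment at which its call begins. There is no depth.
- env.close_job(): hands the job in; it is judged then, once.
Trained networks look in a picture, given as the dict that the camera call returned (one of the last four; its "shot" number tells which), for a name from the list of things; names that differ only in an ending like _2 or _b are one class to them, and where a whole thing is asked for, a point or a joint stands for the part that bears it (a point fixed in the world has none). Each returns a list of dicts, best first, with "conf" (0 to 1); they miss things now and then, are a little off and sometimes report something else, mostly with a low value. They report only what shows in the picture. A call takes as long as a camera call. They do not tell look-alikes from the thing itself.
- env.outline_of(target, picture): "mask" (420x560 bool, what is visible of it) and "bbox" ([centre column, centre row, width, height] in pixels, round what is visible of it).
- env.tip_of(target, picture): "pixel" ([column, row] in pixels: a listed point, or the origin of a listed thing).
The state is a dict: "time_s": time; "q": joint angles; "qvel": joint speeds; "joint_efforts": joint torques, N m; "position": TCP position; "tool_rot": TCP orientation; "ft_force": force on the tool from outside, world axes, zero at the start; "wrist_torque": the same for the moment, N m; "grip_width": finger opening in m; "gripper_force": force on a finger pad.
Only numpy, scipy, OpenCV 4.12 (cv2) and the standard library are available. Lean on these libraries where they do the work, as an engineer would, in place of code of your own. Each camera call takes 0.05 s, during which the arm holds its last target. There are 200 camera calls.

## Working session

There is one attempt and no reset: what is moved stays moved. The work goes in short steps, Python scripts to look and compute and a tool call to move; the robot and the scene stay as the last step left them, time stands still between calls to the robot, and variables do not carry over. Pictures are saved under pics/ and viewed, at most 10 in all, crops included, and the job is handed in when it is done.

Besides the shell and the picture viewer there is one more tool, called after "Emit:" as a command line: name --pt "numbers of a row" for each row, then --argument value for the rest. move_arm: Moves the arm, as the interface text tells. Its arguments: {"type":"object","properties":{"plan":{"type":"array"},"squeeze":{"type":"number"}},"required":["plan"]}

```bash
ls; mkdir -p pics; cat > h.py <<'E'
import numpy as np, cv2
from rig import env
def K(p):
    f=p["color"].shape[0]/2/np.tan(np.radians(p["fov_y"]/2))
    return np.array([[f,0,p["cx"]],[0,f,p["cy"]],[0,0,1.]])
def ray(p,px):
    u=cv2.undistortPoints(np.array(px,float).reshape(-1,1,2),K(p),np.array(p["distortion"],float)).reshape(-1,2)
    R=np.array(p["R"]);t=np.array(p["t"])
    return -R.T@t, np.c_[u,np.ones(len(u))]@R
def onz(p,px,z):
    c,d=ray(p,px); return c+d*((z-c[2])/d[:,2])[:,None]
def proj(p,X):
    return cv2.projectPoints(np.array(X,float).reshape(-1,3),cv2.Rodrigues(np.array(p["R"]))[0],np.array(p["t"],float),K(p),np.array(p["distortion"],float))[0].reshape(-1,2)
def save(p,n): cv2.imwrite("pics/"+n,cv2.cvtColor(p["color"],cv2.COLOR_RGB2BGR))
E
python3 - <<'E'
from h import *
np.set_printoptions(precision=4,suppress=True)
s=env.observe(); print(s["position"],s["tool_rot"],s["grip_width"],s["time_s"])
P={n:env.get_image(n) for n in("scene","top")}
for n,p in P.items():
    c,_=ray(p,[[280,210]]);print(n,c,p["fov_y"])
    for t in("housing","cover","beaker","clip_case","chuck_key"):
        for o in env.outline_of(t,p)[:3]: print(n,t,round(o["conf"],2),np.round(o["bbox"]),o["mask"].sum())
    for t in("housing","cover","housing_hole_a","housing_hole_c","cover_hole_a","cover_hole_c"):
        for o in env.tip_of(t,p)[:4]: print(n,t,round(o["conf"],2),np.round(o["pixel"],1))
cv2.imwrite("pics/a.png",cv2.resize(cv2.cvtColor(np.vstack([P["scene"]["color"],P["top"]["color"]]),cv2.COLOR_RGB2BGR),(400,600)) )
save(P["scene"],"scene0.png");save(P["top"],"top0.png")
E
```

```text
pics
[ 0.1508 -0.5286  0.2307] [[ 0.9617  0.2742 -0.0001]
 [ 0.2742 -0.9617  0.0015]
 [ 0.0004 -0.0014 -1.    ]] 0.08540864271279174 0.0
scene [0.1238 0.8474 0.6275] 54.51769675456391
scene housing 0.74 [237. 277.  54.  62.] 2259
scene cover 0.91 [304. 215.  33.  17.] 554
scene cover 0.61 [305. 252.  43.  31.] 798
scene cover 0.58 [346. 200.  32.  24.] 436
scene beaker 0.66 [212. 217.  24.  32.] 531
scene clip_case 0.56 [365. 180.  45.  28.] 777
scene clip_case 0.42 [185. 295.  27.  19.] 137
scene chuck_key 0.63 [184. 295.  22.  21.] 152
scene housing 0.56 [249.7 265.7]
scene cover 0.97 [302.6 221.1]
scene cover 0.89 [341.5 202.1]
scene cover 0.63 [305.6 249.8]
scene housing_hole_a 0.93 [214.6 263.5]
scene housing_hole_a 0.85 [227.3 300.4]
scene housing_hole_c 0.93 [214.6 263.5]
scene housing_hole_c 0.85 [227.3 300.4]
scene cover_hole_a 0.92 [319.9 252. ]
scene cover_hole_a 0.87 [355.6 207.6]
scene cover_hole_a 0.77 [315.4 217.3]
scene cover_hole_a 0.73 [328.5 197.5]
scene cover_hole_c 0.92 [319.9 252. ]
scene cover_hole_c 0.87 [355.6 207.6]
scene cover_hole_c 0.77 [315.4 217.3]
scen
[... 190 characters left out ...]
  42.  38.] 952
top beaker 0.85 [246. 155.  23.  33.] 442
top beaker 0.19 [175. 234.  46.  37.] 1021
top clip_case 0.87 [424. 268.  60.  58.] 1979
top chuck_key 0.43 [153. 202.  21.  30.] 140
top housing 0.93 [191.3 237.9]
top cover 0.95 [251.9 257.2]
top cover 0.72 [358.5 257.4]
top cover 0.71 [308.  234.3]
top cover 0.32 [316.  244.7]
top housing_hole_a 0.74 [154.2 219.9]
top housing_hole_c 0.74 [154.2 219.9]
top cover_hole_a 0.94 [296.1 223.9]
top cover_hole_a 0.9 [354.8 272.7]
top cover_hole_a 0.76 [264.5 270.1]
top cover_hole_a 0.61 [365.5 240. ]
top cover_hole_c 0.94 [296.1 223.9]
top cover_hole_c 0.9 [354.8 272.7]
top cover_hole_c 0.76 [264.5 270.1]
top cover_hole_c 0.61 [365.5 240. ]
```

```bash
python3 - <<'E'
import cv2
a=cv2.imread("pics/top0.png")[135:310,130:460]
cv2.imwrite("pics/top0c.png",cv2.resize(a,None,fx=2.4,fy=2.4,interpolation=cv2.INTER_CUBIC))
a=cv2.imread("pics/scene0.png")[160:325,160:410]
cv2.imwrite("pics/scene0c.png",cv2.resize(a,None,fx=3.2,fy=3.2,interpolation=cv2.INTER_CUBIC))
E
```

```text
(no output)
```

View pics/top0c.png

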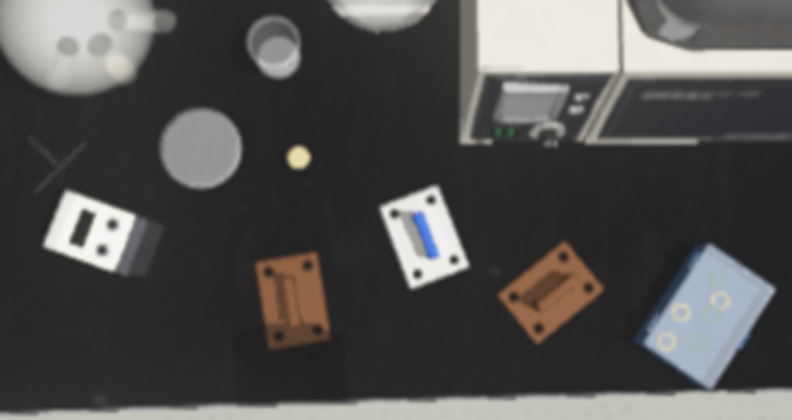

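View pics/scene0c.png

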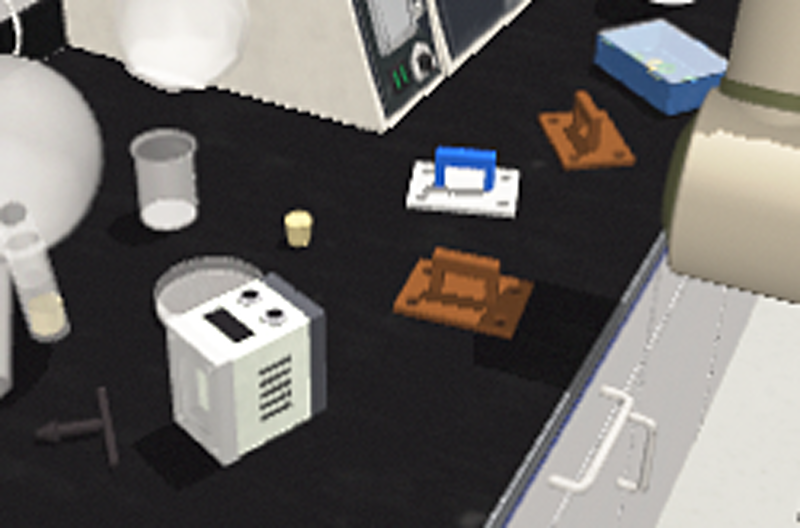

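The aluminium plate with the blue handle at top (308,234), scene (305,216), is the cover. The two brown plates at top (252,259) and (359,257) are look-alikes. The crops confirm this. The housing lies at top (172,233), with its open end pointing left and up and its dark base to the right.

```bash
cat >> h.py <<'E'
from scipy.optimize import minimize, least_squares
BOX=np.array([[x,y,z] for x in(-.044,.044) for y in(-.03,.03) for z in(0,.09)])
PLATE=np.array([[x,y,z] for x in(-.048,.048) for y in(-.034,.034) for z in(0,.006)])
def Rly(yaw): # lying: x down, z level along yaw
    c,s=np.cos(yaw),np.sin(yaw); z=np.array([c,s,0]); x=np.array([0,0,-1.]); return np.c_[x,np.cross(z,x),z]
def Rup(yaw):
    c,s=np.cos(yaw),np.sin(yaw); return np.array([[c,-s,0],[s,c,0],[0,0,1.]])
def fit(views,pts,Rf,z,x0):
    "views: list of (picture,mask); silhouette fit of convex body"
    S=8
    def cost(v):
        e=0
        X=pts@Rf(v[2]).T+[v[0],v[1],z]
        for p,m,r in views:
            x0_,y0_,x1_,y1_=r
            h=cv2.convexHull(((proj(p,X)-[x0_-.5,y0_-.5])*S).astype(np.float32)-.5)
            im=np.zeros(((y1_-y0_)*S,(x1_-x0_)*S),np.uint8)
            cv2.fillConvexPoly(im,np.round(h).astype(np.int32),1)
            im=cv2.resize(im.astype(np.float32),None,fx=1/S,fy=1/S,interpolation=cv2.INTER_AREA)
            mm=m[y0_:y1_,x0_:x1_]
            e+=np.abs(im-mm).sum()/mm.sum()
        return e
    V=[]
    for p,m in views:
        ys,xs=np.nonzero(m); V.append((p,m.astype(np.float32),(max(xs.min()-15,0),max(ys.min()-15,0),min(xs.max()+15,560),min(ys.max()+15,420))))
    views=V
    best=None
    for dy in(-.2,-.05,.05,.2):
        x=np.array(x0)+[0,0,dy]
        r=minimize(cost,x,method="Nelder-Mead",options=dict(initial_simplex=np.vstack([x,x+[.01,0,0],x+[0,.01,0],x+[0,0,.1]]),xatol=1e-5,fatol=1e-5))
        if best is None or r.fun<best.fun:best=r
    return best.x,best.fun
E
python3 - <<'E'
from h import *
np.set_printoptions(precision=4,suppress=True)
P={n:env.get_image(n) for n in("scene","top")}
t=P["top"];s=P["scene"]
for n,px,z in(("hous",[191.3,237.9],.044),("open",[154.2,219.9],.044),("cover",[308,234.3],0),("beaker",[246,165],0),("case",[424,268],.0),("key",[153,202],0),("browns",[252,257],0),("dish",[213,197],0),("sphere",[162,145],.1),("machinecorner",[322,194],0)):
    print(n,onz(t,[px],z))
ot=env.outline_of("housing",t)[0]["mask"];os_=env.outline_of("housing",s)[0]["mask"]
h=onz(t,[[191.3,237.9]],.044)[0];e=onz(t,[[154.2,219.9]],.044)[0]
x0=[h[0],h[1],np.arctan2(e[1]-h[1],e[0]-h[0])]
for v in([(t,ot)],[(s,os_)],[(t,ot),(s,os_)]): print(fit(v,BOX,Rly,.044,x0))
for n,p in P.items():
  for o in env.outline_of("cover",p): print(n,np.round(o["bbox"]),onz(p,[o["bbox"][:2]],0.01),o["conf"])
for o in env.tip_of("cover_hole_a",t): print(onz(t,[o["pixel"]],0.006),round(o["conf"],2))
for o in env.tip_of("cover_hole_a",s): print(onz(s,[o["pixel"]],0.006),round(o["conf"],2))
E
```

```text
hous [[0.5035 0.2233 0.044 ]]
open [[0.5526 0.3183 0.044 ]]
cover [[ 0.5063 -0.0818  0.    ]]
beaker [[0.7013 0.0822 0.    ]]
case [[ 0.4081 -0.3891  0.    ]]
key [[0.6052 0.3354 0.    ]]
browns [[0.4495 0.0707 0.    ]]
dish [[0.6148 0.1736 0.    ]]
sphere [[0.7343 0.2827 0.1   ]]
machinecorner [[ 0.6153 -0.124   0.    ]]
(array([0.5   , 0.2252, 1.1706]), np.float64(0.04284228757023811))
(array([0.5006, 0.2255, 1.141 ]), np.float64(0.03156321123242378))
(array([0.5006, 0.2255, 1.1685]), np.float64(0.08451278507709503))
scene [306. 215.  34.  18.] [[ 0.51   -0.0859  0.01  ]] 0.79
scene [306. 252.  41.  28.] [[0.4357 0.0759 0.01  ]] 0.78
scene [343. 199.  26.  20.] [[ 0.4458 -0.2292  0.01  ]] 0.73
top [254. 259.  32.  38.] [[0.4447 0.0641 0.01  ]] 0.88
top [308. 234.  33.  42.] [[ 0.5069 -0.0824  0.01  ]] 0.75
top [358. 257.  42.  37.] [[ 0.4417 -0.2112  0.01  ]] 0.58
[[ 0.4755 -0.1082  0.006 ]] 0.95
[[ 0.4865 -0.2304  0.006 ]] 0.81
[[ 0.4027 -0.2048  0.006 ]] 0.78
[[ 0.5348 -0.0437  0.006 ]] 0.77
[[0.4813 0.101  0.006 ]] 0.72
[[0.4079 0.0412 0.006 ]] 0.55
[[ 0.5101 -0.0777  0.006 ]] 0.43
[[ 0.3973 -0.1914  0.006 ]] 0.88
[[ 0.5287 -0.0363  0.006 ]] 0.83
[[0.4078 0.0407 0.006 ]] 0.75
[[ 0.4939 -0.2241  0.006 ]] 0.73
[[0.4752 0.0973 0.006 ]] 0.69
[[ 0.4721 -0.0883  0.006 ]] 0.59
```

```bash
cat >> h.py <<'E'
from scipy.spatial.transform import Rotation as Ro
def tool(yaw,tilt):
    "tilt (deg) about tool y; x_t horizontal heading yaw (deg); tilt>0: fingers lean toward -heading"
    c,s=np.cos(np.radians(yaw)),np.sin(np.radians(yaw)); x=np.array([c,s,0]);z=np.array([0,0,-1.])
    R=np.c_[x,np.cross(z,x),z]
    return R@Ro.from_euler("y",-tilt,degrees=True).as_matrix()
def go(pos,R,s=None):
    s=s or env.observe(); R0=np.array(s["tool_rot"])
    rv=Ro.from_matrix(R0.T@R).as_rotvec(degrees=True); d=R0.T@(np.array(pos)-s["position"])*100
    print("turn",np.round(rv,2),"shift",np.round(d,2),"rows",round(max(np.linalg.norm(d)/5,np.linalg.norm(rv)/8.59),1))
def st():
    s=env.observe(); print("t",round(s["time_s"],2),"p",np.round(s["position"],4),"q",np.round(s["q"],1),"w",round(s["grip_width"],4),"gf",round(s["gripper_force"],1),"F",np.round(s["ft_force"],1)); return s
E
python3 - <<'E'
from h import *
print(tool(67,30))
go([.36,-.15,.30],tool(45,0))
E
```

```text
[[ 0.33838308  0.92050485 -0.19536556]
 [ 0.79718059 -0.39073113 -0.46025243]
 [-0.5         0.         -0.8660254 ]]
turn [ -0.     0.   -29.08] shift [ 30.51 -30.7   -6.87] rows 8.8
```

Emit:
move_arm --pt "0 0 -3 3 -3 -1 1" --pt "0 0 -6 6 -6 -2 1" --pt "0 0 -9 9.3 -9.3 -3 1" --pt "0 0 -12 12.6 -12.6 -4.5 1" --pt "0 0 -15 16 -16 -6 1"

```text
time_s: 2.1
position: [0.2611, -0.3298, 0.2917]
tool_rot: [[0.857, 0.515, 0.0], [0.515, -0.857, 0.0], [0.0, 0.0, -1.0]]
ft_force: [0.0, 0.5, -0.2]
grip_width: 0.0857
gripper_force: 0.0
```

```bash
python3 - <<'E'
from h import *
st(); go([.36,-.15,.30],tool(45,0)); go([.45,.12,.28],tool(67,0))
E
```

```text
t 2.1 p [ 0.2611 -0.3298  0.2917] q [-67.9   6.1  85.9   0.   88.   -8.9] w 0.0857 gf 0.0 F [ 0.   0.5 -0.2]
turn [ 0.0e+00 -1.0e-02 -1.4e+01] shift [ 17.74 -10.31  -0.83] rows 4.1
turn [ 0.0e+00 -1.0e-02 -3.6e+01] shift [ 39.36 -28.82   1.18] rows 9.8
```

Emit:
move_arm --pt "0 0 -3 3.9 -2.9 0 1" --pt "0 0 -6 7.8 -5.7 0 1" --pt "0 0 -10 11.8 -8.6 0 1" --pt "0 0 -14 15.7 -11.4 0 1" --pt "0 0 -18 19.6 -14.4 0 1"

```text
time_s: 2.6
position: [0.3551, -0.1054, 0.2915]
tool_rot: [[0.655, 0.755, 0.001], [0.755, -0.655, -0.001], [0.0, 0.001, -1.0]]
ft_force: [1.4, -0.5, -0.3]
grip_width: 0.0856
gripper_force: 0.0
```

```bash
python3 - <<'E'
from h import *
st(); R=tool(67,30); d=np.array([.391,.920,0])
g=np.array([.5005,.2254,.056])+.055*d; T=g+.019*R[:,2]; print(T)
go([.45,.12,.28],tool(67,0)); go(T-.12*R[:,2],R)
E
```

```text
t 2.6 p [ 0.3551 -0.1054  0.2915] q [-35.    0.5  92.    0.   87.4   5.9] w 0.0856 gf 0.0 F [ 1.4 -0.5 -0.3]
[0.51829305 0.2672552  0.03954552]
turn [  0.06   0.   -17.95] shift [23.24 -7.61  1.14] rows 4.9
turn [ -4.64 -29.75 -17.55] shift [ 44.55 -13.96  14.79] rows 9.8
```

Emit:
move_arm --pt "0 0 -3.5 4.6 -1.5 0.2 1" --pt "0 0 -7 9.3 -3 0.4 1" --pt "0 0 -11 13.9 -4.6 0.6 1" --pt "0 0 -14.5 18.6 -6.1 0.9 1" --pt "0 0 -18 23.2 -7.6 1.1 1"

```text
time_s: 3.1
position: [0.4503, 0.1199, 0.2802]
tool_rot: [[0.389, 0.921, 0.0], [0.921, -0.389, -0.0], [0.0, 0.0, -1.0]]
ft_force: [0.4, -2.4, 0.5]
grip_width: 0.0854
gripper_force: 0.0
```

```bash
python3 - <<'E'
from h import *
st(); R=tool(67,30)
T=np.array([0.5183,0.2673,0.0395])
go(T-.12*R[:,2],R)
E
```

```text
t 3.1 p [0.4503 0.1199 0.2802] q [ 0.3 11.3 81.4 -0.  87.3 23.2] w 0.0854 gf 0.0 F [ 0.4 -2.4  0.5]
turn [  0.05 -30.     0.08] shift [22.22  0.53 13.68] rows 5.2
```

Emit:
move_arm --pt "0 -6 0 4.4 0.1 2.0 1" --pt "0 -12 0 8.9 0.2 4.5 1" --pt "0 -18 0 13.3 0.3 7.5 1" --pt "0 -24 0 17.8 0.4 10.5 1" --pt "0 -30 0 22.2 0.5 13.7 1"

```text
time_s: 3.6
position: [0.5376, 0.3121, 0.1502]
tool_rot: [[0.339, 0.92, -0.195], [0.795, -0.392, -0.463], [-0.503, 0.002, -0.864]]
ft_force: [1.9, -0.4, 1.2]
grip_width: 0.0855
gripper_force: 0.0
```

```bash
python3 - <<'E'
from h import *
st(); R=tool(67,30)
T=np.array([0.5183,0.2673,0.0395])
go(T,R)
w=env.get_image("wrist"); X=BOX@Rly(1.168).T+[.5005,.2254,.044]; q=proj(w,X)
im=cv2.cvtColor(w["color"],cv2.COLOR_RGB2BGR)
for a in q: cv2.circle(im,tuple(np.round(a).astype(int)),3,(0,0,255),1)
cv2.imwrite("pics/w1.png",im)
E
```

```text
t 3.6 p [0.5376 0.3121 0.1502] q [ 27.   45.1  50.5 -19.8 107.4  48. ] w 0.0855 gf 0.0 F [ 1.9 -0.4  1.2]
turn [ 0.06  0.18 -0.1 ] shift [ 1.35 -0.04 12.02] rows 2.4
```

View pics/w1.png

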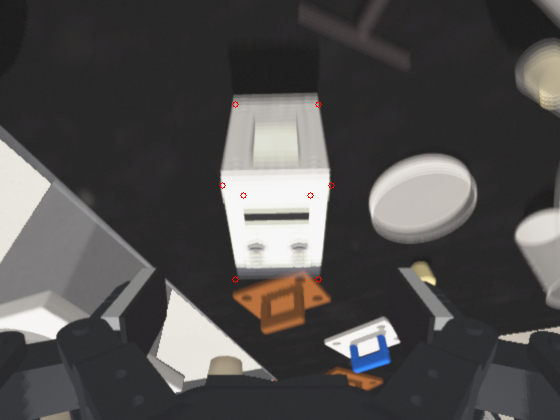

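The wrist view shows the housing between the fingers, at columns 222–330, and it matches the fitted outline sideways. The ~10-row offset comes from the arm still moving. Approaching now.

Emit:
move_arm --pt "0 0 0 0 0 1 1" --pt "0 0 0 0 0 4 1" --pt "0 0 0 0 0 8 1" --pt "0 0 0 0 0 12 1" --pt "0 0 0 0 0 12 1"

```text
time_s: 4.15
position: [0.5113, 0.2518, 0.0455]
tool_rot: [[0.339, 0.919, -0.202], [0.795, -0.395, -0.461], [-0.504, -0.004, -0.864]]
ft_force: [-0.2, -0.2, 0.4]
grip_width: 0.0854
gripper_force: 0.0
```

Emit:
move_arm --pt "0 0 0 0 0 0 0" --pt "0 0 0 0 0 0 -1" --pt "0 0 0 0 0 0 -1" --pt "0 0 0 0 0 0 -1" --pt "0 0 0 0 0 0 -1" --squeeze 70

```text
time_s: 4.65
position: [0.515, 0.2559, 0.0499]
tool_rot: [[0.342, 0.92, -0.191], [0.798, -0.392, -0.459], [-0.497, 0.004, -0.868]]
ft_force: [-0.7, 0.8, 7.0]
grip_width: 0.0595
gripper_force: 76.4
```

```bash
python3 - <<'E'
from h import *
st(); go([0.5183,0.2673,0.0395],tool(67,30))
E
```

```text
t 4.65 p [0.515  0.2559 0.0499] q [ 23.5  45.7  67.4 -20.1  89.4  50.9] w 0.0595 gf 76.4 F [-0.7  0.8  7. ]
turn [ 0.19 -0.21 -0.19] shift [ 1.54 -0.15  0.32] rows 0.3
```

Emit:
move_arm --pt "0 0 0 -0.5 0 -0.9 -1" --pt "0 0 0 -1.5 0 -2.6 -1" --pt "0 0 0 -3 0 -5.2 -1" --pt "0 0 0 -4 0 -7 -1" --pt "0 0 0 -4 0 -7 -1"

```text
time_s: 5.15
position: [0.515, 0.2562, 0.1311]
tool_rot: [[0.342, 0.92, -0.19], [0.799, -0.392, -0.457], [-0.495, 0.005, -0.869]]
ft_force: [-0.1, -0.4, -5.4]
grip_width: 0.0594
gripper_force: 76.9
```

```bash
python3 - <<'E'
from h import *
st()
for t in(0,-30,-60):
    R=tool(67,t); go(np.array([.5,.22,.145])+.019*R[:,2],R)
E
```

```text
t 5.15 p [0.515  0.2562 0.1311] q [ 23.5  40.6  63.  -20.3  98.1  47.7] w 0.0594 gf 76.9 F [-0.1 -0.4 -5.4]
turn [ 0.26 29.67 -0.12] shift [-3.15  0.03  2.38] rows 3.5
turn [ 2.900e-01  5.967e+01 -5.000e-02] shift [-2.45  0.03  1.69] rows 6.9
turn [3.100e-01 8.967e+01 2.000e-02] shift [-2.19  0.03  0.74] rows 10.4
```

Emit:
move_arm --pt "0 4 0 -0.5 0 0.3 -1" --pt "0 10 0 -1 0 0.8 -1" --pt "0 16 0 -1.7 0 1.3 -1" --pt "0 23 0 -2.4 0 1.8 -1" --pt "0 30 0 -3.1 0 2.4 -1"

```text
time_s: 5.65
position: [0.4981, 0.2194, 0.122]
tool_rot: [[0.392, 0.92, 0.002], [0.92, -0.392, 0.004], [0.004, 0.0, -1.0]]
ft_force: [-0.3, -0.2, -6.0]
grip_width: 0.0595
gripper_force: 76.6
```

Emit:
move_arm --pt "0 6 0 0 0 0 -1" --pt "0 12 0 0 0 0 -1" --pt "0 18 0 0.5 0 0 -1" --pt "0 24 0 0.8 0 -0.1 -1" --pt "0 30 0 0.95 0 -0.25 -1"

```text
time_s: 6.15
position: [0.5017, 0.2281, 0.1244]
tool_rot: [[0.339, 0.92, 0.197], [0.795, -0.392, 0.462], [0.502, -0.0, -0.865]]
ft_force: [-0.3, 1.0, -5.3]
grip_width: 0.0594
gripper_force: 76.7
```

```bash
python3 - <<'E'
from h import *
st()
R=tool(67,-60); go(np.array([.5,.22,.145])+.019*R[:,2],R)
E
```

```text
t 6.15 p [0.5017 0.2281 0.1244] q [-1.1 23.1 99.9 36.8 51.1 -0.1] w 0.0594 gf 76.7 F [-0.3  1.  -5.3]
turn [ 0.05 29.85 -0.07] shift [ 1.28  0.16 -0.54] rows 3.5
```

Emit:
move_arm --pt "0 6 0 0.3 0 -0.1 -1" --pt "0 12 0 0.6 0 -0.2 -1" --pt "0 18 0 0.9 0 -0.3 -1" --pt "0 24 0 1.1 0 -0.4 -1" --pt "0 30 0 1.3 0 -0.5 -1"

```text
time_s: 6.65
position: [0.5055, 0.2359, 0.1353]
tool_rot: [[0.195, 0.92, 0.341], [0.458, -0.393, 0.797], [0.867, 0.001, -0.498]]
ft_force: [-1.8, 1.2, -5.1]
grip_width: 0.0594
gripper_force: 76.9
```

```bash
python3 - <<'E'
from h import *
s=st()
R=np.array(s["tool_rot"]); gp=s["position"]-.019*R[:,2]
print(np.degrees(np.arctan2(-R[2,2],1)),R,gp)
P={n:env.get_image(n) for n in("scene","wrist")}
d=np.array([.391,.92,0]); o=gp+.022*d-[0,0,.043]; print("origin pred",o)
for n,p in P.items():
    im=cv2.cvtColor(p["color"],cv2.COLOR_RGB2BGR)
    for a in proj(p,BOX@Rup(1.168).T+o):
        if abs(a).max()<600: cv2.circle(im,tuple(np.round(a).astype(int)),2,(0,0,255),1)
    P[n]=im
a=cv2.resize(P["scene"][190:330,160:400],None,fx=2.3,fy=2.3); b=P["wrist"]
cv2.imwrite("pics/rot.png",np.hstack([cv2.resize(a,(400,300)),cv2.resize(b,(400,300))]))
E
```

```text
t 6.65 p [0.5055 0.2359 0.1353] q [-12.1  28.9 111.8  77.6  60.6 -44.5] w 0.0594 gf 76.9 F [-1.8  1.2 -5.1]
26.484400462299565 [[ 1.95059513e-01  9.19601177e-01  3.41006542e-01]
 [ 4.58472799e-01 -3.92852334e-01  7.97163557e-01]
 [ 8.67037761e-01  8.47888625e-04 -4.98241711e-01]] [0.4990534  0.22075214 0.14473966]
origin pred [0.5076554  0.24099214 0.10173966]
```

View pics/rot.png

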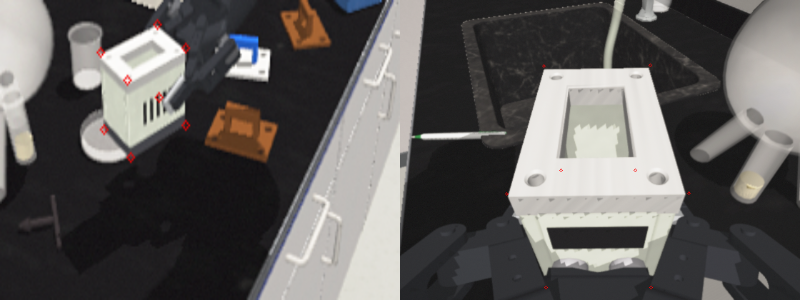

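The housing is upright in the grip and matches the predicted outline: top corners at scene-crop (100,52) and (157,24), rim and holes clear in the wrist view. Lowering it now.

Emit:
move_arm --pt "0 0 0 -1.7 0 1.0 -1" --pt "0 0 0 -4.3 0 2.5 -1" --pt "0 0 0 -6.9 0 4.0 -1" --pt "0 0 0 -8.2 0 4.7 -1" --pt "0 0 0 -8.4 0 4.8 -1"

```text
time_s: 7.25
position: [0.5052, 0.2361, 0.0371]
tool_rot: [[0.199, 0.92, 0.336], [0.463, -0.391, 0.796], [0.864, -0.003, -0.504]]
ft_force: [-1.2, -0.8, -5.2]
grip_width: 0.059
gripper_force: 76.9
```

```bash
python3 - <<'E'
from h import *
s=st()
R=np.array(s["tool_rot"]); gp=s["position"]-.019*R[:,2]; print(R,gp,gp[2]-.043)
E
```

```text
t 7.25 p [0.5052 0.2361 0.0371] q [-12.   41.9 114.8  86.7  58.2 -62.6] w 0.059 gf 76.9 F [-1.2 -0.8 -5.2]
[[ 0.19895113  0.92047022  0.33638225]
 [ 0.46256848 -0.3908032   0.79580353]
 [ 0.86397271 -0.00272619 -0.50353125]] [0.49883008 0.22093749 0.04669224] 0.0036922381466372584
```

Still in the air by ~3–4 mm; easing down until the force shows contact.

Emit:
move_arm --pt "0 0 0 -0.1 0 0.05 -1" --pt "0 0 0 -0.2 0 0.1 -1" --pt "0 0 0 -0.2 0 0.1 -1"

```text
time_s: 7.55
position: [0.5057, 0.2358, 0.0374]
tool_rot: [[0.195, 0.92, 0.34], [0.461, -0.392, 0.796], [0.866, 0.001, -0.5]]
ft_force: [-0.0, 0.7, -5.9]
grip_width: 0.0597
gripper_force: 76.9
```

Emit:
move_arm --pt "0 0 0 -0.1 0 0.05 -1" --pt "0 0 0 -0.1 0 0.05 -1"

```text
time_s: 7.75
position: [0.5056, 0.2356, 0.0359]
tool_rot: [[0.196, 0.92, 0.34], [0.46, -0.392, 0.797], [0.866, 0.001, -0.5]]
ft_force: [-0.8, -0.2, -5.8]
grip_width: 0.0592
gripper_force: 76.9
```

Emit:
move_arm --pt "0 0 0 -0.1 0 0.05 -1" --pt "0 0 0 -0.1 0 0.05 -1"

```text
time_s: 7.95
position: [0.5056, 0.2357, 0.0355]
tool_rot: [[0.195, 0.92, 0.34], [0.458, -0.392, 0.798], [0.867, 0.0, -0.498]]
ft_force: [-2.1, -3.2, 4.0]
grip_width: 0.0596
gripper_force: 77.7
```

Emit:
move_arm --pt "0 0 0 0 0 0 0.5" --pt "0 0 0 0 0 0 0.8" --pt "0 0 0 0 0 0 1" --pt "0 0 0 0 0 0 1" --pt "0 0 0 0 0 0 1"

```text
time_s: 8.45
position: [0.5055, 0.2357, 0.0345]
tool_rot: [[0.196, 0.92, 0.34], [0.46, -0.392, 0.797], [0.866, 0.0, -0.5]]
ft_force: [1.4, -0.5, -0.0]
grip_width: 0.0855
gripper_force: 0.0
```

```bash
python3 - <<'E'
from h import *
s=st()
p=env.get_image("wrist"); save(p,"rel.png")
E
```

```text
t 8.45 p [0.5055 0.2357 0.0345] q [-12.1  42.4 114.9  87.3  58.3 -63.6] w 0.0855 gf 0.0 F [ 1.4 -0.5 -0. ]
```

View pics/rel.png

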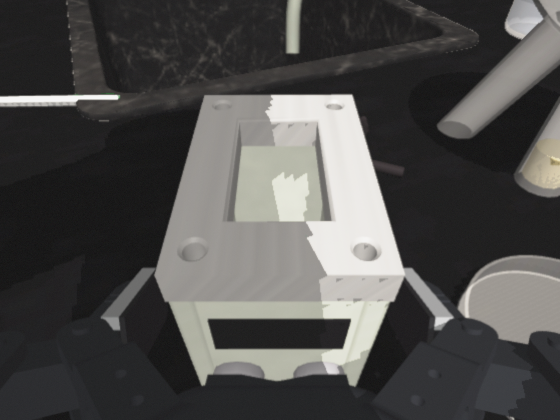

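Released; the housing stands upright between the open fingers, with rim holes at (194,249), (366,251), (223,106) and (335,106). Backing out.

Emit:
move_arm --pt "0 0 0 0 0 -1.5 1" --pt "0 0 0 0 0 -4 1" --pt "0 0 0 0 0 -8 1" --pt "0 0 0 2 0 -11.5 1" --pt "0 0 0 5 0 -15 1"

```text
time_s: 9.0
position: [0.4637, 0.1378, 0.1531]
tool_rot: [[0.2, 0.919, 0.339], [0.459, -0.394, 0.796], [0.866, -0.003, -0.501]]
ft_force: [1.3, -0.3, 0.6]
grip_width: 0.0852
gripper_force: 0.0
```

```bash
python3 - <<'E'
from h import *
st(); go([.42,-.0,.25],tool(67,-30));go([.45,-.06,.28],tool(67,0)); go([.45,-.06,.28],tool(0,0))
E
```

```text
t 9.0 p [0.4637 0.1378 0.1531] q [-28.   24.4 116.4  66.5  70.1 -47.8] w 0.0852 gf 0.0 F [ 1.3 -0.3  0.6]
turn [-1.000e-02 -2.995e+01 -2.700e-01] shift [  1.19   1.37 -17.31] rows 3.5
turn [ -0.09 -59.95  -0.27] shift [  1.63   6.48 -22.58] rows 7.0
turn [-34.96 -52.65  60.23] shift [  1.63   6.48 -22.58] rows 10.2
```

Emit:
move_arm --pt "0 -6 0 0.2 0.2 -3.5 1" --pt "0 -12 0 0.4 0.5 -7.5 1" --pt "0 -18 0 0.7 0.8 -11 1" --pt "0 -24 0 1 1.1 -14 1" --pt "0 -30 0 1.2 1.4 -17.3 1"

```text
time_s: 9.5
position: [0.4201, 0.0003, 0.2509]
tool_rot: [[0.341, 0.919, 0.196], [0.799, -0.393, 0.456], [0.496, 0.001, -0.868]]
ft_force: [0.7, 0.0, 0.3]
grip_width: 0.0857
gripper_force: 0.0
```

```bash
python3 - <<'E'
from h import *
st(); go([.44,-.08,.26],tool(20,0))
P={n:env.get_image(n) for n in("top","scene")}
x0=[.5073,.241,1.168]
for n,p in P.items():
    m=env.outline_of("housing",p)
    print([(round(o["conf"],2),np.round(o["bbox"])) for o in m])
    if m: print(n,fit([(p,m[0]["mask"])],BOX,Rup,0,x0))
    print(onz(p,[o["pixel"] for o in env.tip_of("housing_hole_a",p)] or [[0,0]],.09))
E
```

```text
t 9.5 p [4.201e-01 3.000e-04 2.509e-01] q [-35.2   6.1  98.8  29.3  82.9 -17.8] w 0.0857 gf 0.0 F [0.7 0.  0.3]
turn [-12.1  -28.06  45.77] shift [-5.28  4.99 -4.06] rows 6.4
[(0.93, array([182., 237.,  49.,  36.]))]
top (array([0.50765848, 0.24203969, 1.19067953]), np.float64(0.03954142704606056))
[[0.50861524 0.19892609 0.09      ]
 [0.50382963 0.28145777 0.09      ]]
[(0.66, array([246., 270.,  52.,  60.]))]
scene (array([0.50960448, 0.2405503 , 1.1349514 ]), np.float64(0.028039585798978806))
[[0.51729654 0.19660969 0.09      ]
 [0.5031508  0.27957346 0.09      ]]
```

Emit:
move_arm --pt "-2 -4.5 7 -1 0.9 -0.8 1" --pt "-4 -9 14 -2 1.8 -1.6 1" --pt "-6 -13.5 21 -3 2.7 -2.4 1" --pt "-8 -18 28 -4 3.6 -3.2 1" --pt "-10 -22 36 -5 4.5 -4 1"

```text
time_s: 10.3
position: [0.4371, -0.0743, 0.2583]
tool_rot: [[0.861, 0.501, 0.083], [0.494, -0.865, 0.088], [0.116, -0.035, -0.993]]
ft_force: [0.4, -0.0, -0.3]
grip_width: 0.0858
gripper_force: 0.0
```

```bash
python3 - <<'E'
from h import *
st(); go([.44,-.08,.26],tool(20,0))
E
```

```text
t 10.3 p [ 0.4371 -0.0743  0.2583] q [-29.1   8.1  89.3   6.8  80.9  29.9] w 0.0858 gf 0.0 F [ 0.4 -0.  -0.3]
turn [-2.57 -6.45  9.96] shift [-0.02  0.63 -0.19] rows 1.4
```

Emit:
move_arm --pt "-1.3 -3.2 5 0 0.3 -0.1 1" --pt "-2.6 -6.4 10 0 0.6 -0.2 1" --pt "-2.6 -6.4 10 0 0.6 -0.2 1" --pt "-2.6 -6.4 10 0 0.6 -0.2 1"

```text
time_s: 10.7
position: [0.4401, -0.0792, 0.26]
tool_rot: [[0.937, 0.349, 0.004], [0.349, -0.937, 0.003], [0.005, -0.002, -1.0]]
ft_force: [1.3, -0.6, -0.1]
grip_width: 0.0855
gripper_force: 0.0
```

```bash
cat >> h.py <<'E'
HO=np.array([[x,y] for x in(-.036,.036) for y in(-.022,.022)])
def rig2(obs,pts,x0):
    "obs: list of (picture,pixels) with pts[i] = model points each (with z); fits x,y,yaw by nearest pairs"
    v=np.array(x0,float)
    for _ in range(6):
        def res(v):
            r=[]
            for (p,px,Q) in obs:
                X=np.c_[Q[:,:2]@Rup(v[2])[:2,:2].T+v[:2],Q[:,2]]; q=proj(p,X)
                for a in px:
                    dd=q-a; k=np.argmin((dd**2).sum(1)); r+=list(dd[k])
            return np.array(r)
        s=least_squares(res,v,loss="soft_l1",x_scale=[.01,.01,.1]); v=s.x
    return v,res(v)
E
python3 - <<'E'
from h import *
np.set_printoptions(precision=2,suppress=True)
st(); w=env.get_image("wrist"); save(w,"w2.png")
for o in env.outline_of("cover",w): print(round(o["conf"],2),np.round(o["bbox"]),onz(w,[o["bbox"][:2]],.01))
c=onz(w,[[*np.round(o["bbox"][:2])]],.01)
H=env.tip_of("cover_hole_a",w)
px=np.array([o["pixel"] for o in H]); print(px,[round(o["conf"],2) for o in H]); X=onz(w,px,.003); print(np.round(X,4))
k=np.linalg.norm(X[:,:2]-[.507,-.080],axis=1)<.06
Q=np.c_[HO,np.full(4,.003)]
v,r=rig2([(w,px[k],Q)],None,[.507,-.08,.35]); print(np.round(v,4),np.degrees(v[2]),r)
print(proj(w,[[.507,-.08,0]]))
E
```

```text
t 10.7 p [ 0.44 -0.08  0.26] q [-25.6  10.   86.4   0.2  83.5  44. ] w 0.0855 gf 0.0 F [ 1.3 -0.6 -0.1]
0.76 [392. 213.  96.  79.] [[ 0.45 -0.21  0.01]]
0.69 [302. 111.  68. 100.] [[ 0.51 -0.08  0.01]]
0.57 [146. 122.  78. 105.] [[0.44 0.07 0.01]]
[[127.5  80.9]
 [416.6 185.2]
 [160.7 159.1]
 [363.9 237.5]
 [317.4 145.8]
 [282.5  77.6]] [0.97, 0.9, 0.8, 0.79, 0.72, 0.69]
[[ 0.48  0.1   0.  ]
 [ 0.48 -0.23  0.  ]
 [ 0.41  0.05  0.  ]
 [ 0.41 -0.2   0.  ]
 [ 0.48 -0.11  0.  ]
 [ 0.54 -0.05  0.  ]]
[ 0.51 -0.08  0.29] 16.413632865843788 [ 0.58  4.08 -0.54 -1.73]
[[301.08 115.52]]
```

View pics/w2.png

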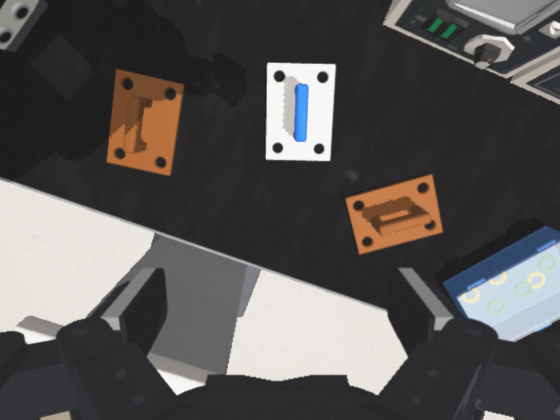

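The cover, with its blue handle, is at (300,111), with holes near (283,77), (323,77), (278,148) and (319,149). The brown plates are at (146,122) and (394,213). I'll fit the white plate's outline precisely.

```bash
cat >> h.py <<'E'
def platemask(p,r):
    x0,y0,x1,y1=r; m=np.zeros(p["color"].shape[:2],np.uint8); c=p["color"][y0:y1,x0:x1].astype(int)
    k=((c.min(2)>110)|(c[...,2]-c[...,0]>60)).astype(np.uint8)
    cs,_=cv2.findContours(k,cv2.RETR_EXTERNAL,cv2.CHAIN_APPROX_NONE); cc=max(cs,key=cv2.contourArea)
    kk=np.zeros_like(k); cv2.drawContours(kk,[cc],-1,1,-1); m[y0:y1,x0:x1]=kk; return m
E
python3 - <<'E'
from h import *
w=env.get_image("wrist"); st()
m=platemask(w,(250,50,350,170)); print(m.sum())
v,e=fit([(w,m)],PLATE,Rup,0,[.507,-.08,.33]); print(np.round(v,4),np.degrees(v[2]),e)
# blue handle centroid -> top of bar z ~.042
c=w["color"].astype(int); b=(c[...,2]-c[...,0]>60)&(m>0); ys,xs=np.nonzero(b)
print("handle",onz(w,[[xs.mean(),ys.mean()]],.040),cv2.minAreaRect(np.c_[xs,ys].astype(np.float32)))
R=tool(np.degrees(v[2]),0)
go([v[0],v[1],.12],R)
E
```

```text
t 10.9 p [ 0.4399 -0.0799  0.2609] q [-25.6   9.9  86.3   0.2  83.5  44.1] w 0.0855 gf 0.0 F [-0.8  0.4  0.8]
6511
[ 0.5089 -0.0771  0.3319] 19.01652788302987 0.03356339409947395
handle [[ 0.50909067 -0.07641794  0.04      ]] ((299.73187255859375, 112.02864074707031), (12.577994346618652, 58.05406951904297), 1.3322198390960693)
turn [ 0.03 -0.28  1.22] shift [ 6.5   2.11 14.12] rows 3.1
```

Emit:
move_arm --pt "0 0 0.5 2 0.6 4 1" --pt "0 -0.1 1 4 1.2 8 1" --pt "0 -0.3 1.2 5.5 1.8 12 1" --pt "0 -0.3 1.2 6.5 2.1 14.1 1" --pt "0 -0.3 1.2 6.5 2.1 14.1 1"

```text
time_s: 11.4
position: [0.5085, -0.0768, 0.1178]
tool_rot: [[0.945, 0.326, -0.005], [0.326, -0.945, 0.001], [-0.004, -0.003, -1.0]]
ft_force: [1.4, -0.1, -0.0]
grip_width: 0.0855
gripper_force: 0.0
```

```bash
python3 - <<'E'
from h import *
st(); go([.5089,-.0769,.016],tool(19,0))
E
```

```text
t 11.4 p [ 0.5085 -0.0768  0.1178] q [-21.8  25.1  89.9  -0.1  65.3  49.2] w 0.0855 gf 0.0 F [ 1.4 -0.1 -0. ]
turn [-0.15  0.25  0.03] shift [ 0.08  0.04 10.18] rows 2.0
```

Emit:
move_arm --pt "0 0 0 0 0 2.5 1" --pt "0 0 0 0 0 5 1" --pt "0 0 0 0 0 7.5 1" --pt "0 0 0 0 0 10 1" --pt "0 0 0 0 0 10.2 1"

```text
time_s: 11.9
position: [0.5081, -0.0772, 0.0178]
tool_rot: [[0.946, 0.325, -0.003], [0.325, -0.946, -0.0], [-0.003, -0.001, -1.0]]
ft_force: [0.5, -0.4, 0.1]
grip_width: 0.0857
gripper_force: 0.0
```

Emit:
move_arm --pt "0 0 0 0 0 0 0" --pt "0 0 0 0 0 0 -0.5" --pt "0 0 0 0 0 0 -1" --pt "0 0 0 0 0 0 -1" --pt "0 0 0 0 0 0 -1" --squeeze 60

```text
time_s: 12.4
position: [0.5094, -0.0774, 0.0189]
tool_rot: [[0.945, 0.326, 0.001], [0.326, -0.945, -0.002], [0.0, 0.002, -1.0]]
ft_force: [1.0, -7.0, 1.1]
grip_width: 0.012
gripper_force: 1.5
```

Emit:
move_arm --pt "0 0 0 0 0 0 -1" --pt "0 0 0 0 0 0 -1" --pt "0 0 0 0 0 0 -1"

```text
time_s: 12.7
position: [0.5094, -0.0773, 0.0191]
tool_rot: [[0.945, 0.326, 0.001], [0.326, -0.945, -0.002], [0.0, 0.002, -1.0]]
ft_force: [-0.8, 1.2, 6.3]
grip_width: 0.0105
gripper_force: 59.4
```

Emit:
move_arm --pt "0 0 0 0 0 -1 -1" --pt "0 0 0 0 0 -4 -1" --pt "0 0 0 0 0 -8 -1" --pt "0 0 0 0 0 -12.5 -1" --pt "0 0 0 0 0 -17 -1"

```text
time_s: 13.2
position: [0.5086, -0.0768, 0.1907]
tool_rot: [[0.946, 0.326, -0.001], [0.326, -0.946, -0.001], [-0.001, 0.001, -1.0]]
ft_force: [0.6, -1.4, -1.6]
grip_width: 0.0111
gripper_force: 58.6
```

```bash
python3 - <<'E'
from h import *
st(); go([.508,.08,.21],tool(43,0)); go([.508,.241,.21],tool(67,0))
E
```

```text
t 13.2 p [ 0.5086 -0.0768  0.1907] q [-21.7  20.3  83.9  -0.1  75.8  49.3] w 0.0111 gf 58.6 F [ 0.6 -1.4 -1.6]
turn [  0.04   0.07 -24.  ] shift [  5.05 -14.84  -1.95] rows 3.2
turn [ 3.0e-02  8.0e-02 -4.8e+01] shift [ 10.29 -30.06  -1.97] rows 6.4
```

Emit:
move_arm --pt "0 0 -4 1 -2.5 -0.7 -1" --pt "0 0 -10 2.2 -6 -1.4 -1" --pt "0 0 -17 3.6 -10.3 -2 -1" --pt "0 0 -24 5 -14.8 -2 -1" --pt "0 0 -30 6.5 -19 -2 -1"

```text
time_s: 13.7
position: [0.5081, 0.1257, 0.2089]
tool_rot: [[0.652, 0.758, 0.0], [0.758, -0.652, -0.001], [-0.001, 0.001, -1.0]]
ft_force: [1.3, -0.3, -1.5]
grip_width: 0.0107
gripper_force: 58.7
```

```bash
python3 - <<'E'
from h import *
st(); go([.508,.241,.21],tool(67,0))
E
```

```text
t 13.7 p [0.5081 0.1257 0.2089] q [ 1.  20.2 80.8 -0.1 79.  41.7] w 0.0107 gf 58.7 F [ 1.3 -0.3 -1.5]
turn [  0.05   0.06 -17.73] shift [ 8.73 -7.53 -0.12] rows 2.3
```

```bash
python3 - <<'E'
from h import *
w=env.get_image("wrist"); t=env.get_image("top")
Xh=np.c_[HO@Rup(1.168)[:2,:2].T+[.508,.241],np.full(4,.09)]
s=st(); R=np.array(s["tool_rot"])
Xc=np.c_[HO@Rup(np.radians(49.3))[:2,:2].T+s["position"][:2],np.full(4,s["position"][2]-.019)]
ims=[]
for n,p in(("w",w),("t",t)):
    im=cv2.cvtColor(p["color"],cv2.COLOR_RGB2BGR)
    for X,c in((Xh,(0,0,255)),(Xc,(0,255,0))):
        q=proj(p,X); print(n,np.round(q,1).tolist())
        for a in q:
            if abs(a).max()<600: cv2.circle(im,tuple(np.round(a).astype(int)),5,c,1)
    for k in("housing_hole_a","cover_hole_a"): print(n,k,[(np.round(o["pixel"],1).tolist(),round(o["conf"],2)) for o in env.tip_of(k,p)])
    m=env.outline_of("housing",p)
    if m: print(np.round(m[0]["bbox"]),m[0]["conf"])
    ims.append(im)
cv2.imwrite("pics/hov.png",np.vstack([cv2.resize(ims[0],(480,360)),cv2.resize(ims[1][180:280,130:330],(480,240))]))
E
```

```text
t 13.8 p [0.5078 0.1282 0.2086] q [ 1.2 20.2 80.8 -0.  79.  41.7] w 0.0106 gf 58.8 F [-0.1 -1.  -1.2]
w [[214.4, 121.9], [155.2, 141.6], [175.3, 11.5], [112.1, 34.3]]
w [[318.2, 323.0], [229.7, 323.1], [322.8, 180.1], [224.0, 180.2]]
w housing_hole_a [([112.4, 31.6], 0.87), ([211.8, 122.7], 0.7)]
w cover_hole_a [([229.9, 183.3], 0.94)]
[167.  78. 143. 156.] 0.75
t [[197.1, 232.7], [190.1, 249.4], [170.0, 222.0], [162.9, 238.6]]
t [[239.1, 235.1], [226.3, 250.6], [214.2, 214.6], [201.3, 230.0]]
t housing_hole_a []
t cover_hole_a [([369.2, 241.0], 0.95), ([236.9, 244.3], 0.91), ([261.3, 271.3], 0.9), ([355.1, 270.1], 0.82), ([237.8, 235.2], 0.5)]
```

View pics/hov.png

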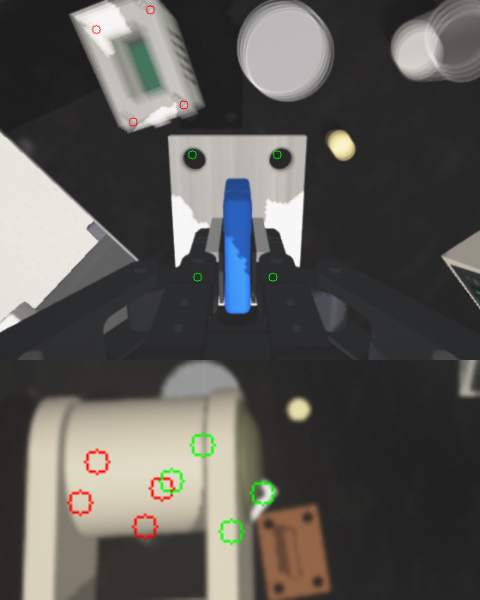

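Wrist view: cover held by the handle, its far holes near (226,185) and (328,184). The housing rim holes lie close to the predicted marks. I'll settle, then measure both sharply.

Emit:
move_arm --pt "0 0 0 0 0 0 -1" --pt "0 0 0 0 0 0 -1" --pt "0 0 0 0 0 0 -1"

```text
time_s: 14.4
position: [0.5089, 0.1234, 0.2081]
tool_rot: [[0.657, 0.754, -0.0], [0.754, -0.657, -0.001], [-0.001, 0.001, -1.0]]
ft_force: [0.5, -0.3, -1.7]
grip_width: 0.011
gripper_force: 58.8
```

```bash
cat >> h.py <<'E'
def blobs(p,guess,r,thr=None):
    g=cv2.cvtColor(p["color"],cv2.COLOR_RGB2GRAY); out=[]
    for u,v in np.round(guess).astype(int):
        a=g[max(v-r,0):v+r+1,max(u-r,0):u+r+1]; T=thr or cv2.threshold(a,0,255,cv2.THRESH_OTSU)[0]
        n,l,st_,c=cv2.connectedComponentsWithStats((a<=T).astype(np.uint8))
        k=[i for i in range(1,n) if st_[i,0]>0 and st_[i,1]>0 and st_[i,0]+st_[i,2]<a.shape[1] and st_[i,1]+st_[i,3]<a.shape[0]]
        if k: i=max(k,key=lambda i:st_[i,4]); out.append((*(c[i]+[max(u-r,0),max(v-r,0)]),*st_[i,2:5],T))
        else: out.append((np.nan,)*6)
    return np.array(out)
E
python3 - <<'E'
from h import *
np.set_printoptions(precision=2,suppress=True)
s=st(); w=env.get_image("wrist"); save(w,"w3.png"); R=np.array(s["tool_rot"]); yaw=np.arctan2(R[1,0],R[0,0]); print(np.degrees(yaw),R[2])
pos=np.array(s["position"])
q=proj(w,np.c_[HO@Rup(yaw)[:2,:2].T+pos[:2],np.full(4,pos[2]-.016)]); print(q)
B=blobs(w,q[2:],17); print(B)
X=onz(w,B[:,:2],pos[2]-.016); print("in tool",(X-pos)@R*1000)
m=env.outline_of("housing",w)[0]["mask"]
print("tips",[(o["pixel"],o["conf"]) for o in env.tip_of("housing_hole_a",w)+env.tip_of("housing_hole_c",w)])
qh=proj(w,np.c_[HO@Rup(1.165)[:2,:2].T+[.508,.241],np.full(4,.09)]); print(qh)
Bh=blobs(w,qh,9); print(Bh)
print(fit([(w,m)],BOX,Rup,0,[.508,.241,1.165]))
im=cv2.cvtColor(w["color"],cv2.COLOR_RGB2BGR)[0:230,60:360]
cv2.imwrite("pics/w3c.png",cv2.resize(im,None,fx=2.6,fy=2.6,interpolation=cv2.INTER_CUBIC))
E
```

```text
t 14.4 p [0.51 0.12 0.21] q [ 0.7 20.2 80.8 -0.1 79.  41.8] w 0.011 gf 58.8 F [ 0.5 -0.3 -1.7]
48.9604161681771 [-0.  0. -1.]
[[322.75 329.87]
 [232.87 329.9 ]
 [328.02 185.38]
 [227.57 185.46]]
[[326.84 184.92  27.    25.   507.   110.  ]
 [226.3  185.03  26.    25.   505.   111.  ]]
in tool [[ 36.23  21.46  15.97]
 [ 36.21 -22.56  15.94]]
tips [([208.8, 122.3], 0.9), ([102.9, 32.5], 0.58), ([208.8, 122.3], 0.9), ([102.9, 32.5], 0.58)]
[[210.61 120.64]
 [151.34 140.54]
 [170.75   9.7 ]
 [107.46  32.78]]
[[209.61 117.85   9.     9.    46.   158.  ]
 [149.79 139.07   7.     9.    42.   163.  ]
 [169.09   6.83  12.    12.    87.   164.  ]
 [   nan    nan    nan    nan    nan    nan]]
(array([0.51, 0.24, 1.16]), np.float64(0.024635037407279015))
```

View pics/w3c.png

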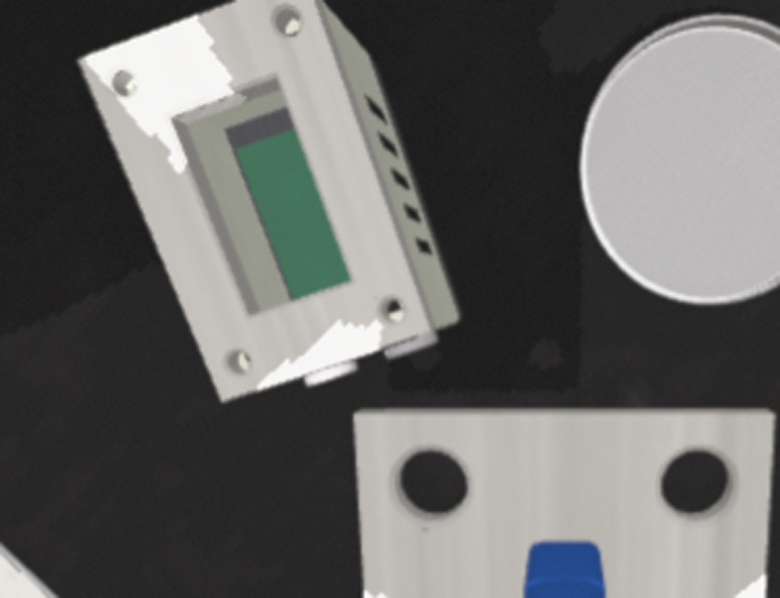

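Sharp view: the rim holes are at image (107.7,32.3), (170.4,8.8), (210.8,118.8) and (151.9,138.5), and the cover holes at (226,185) and (327,185). Fitting the housing pose from these four.

```bash
python3 - <<'E'
from h import *
w=env.get_image("wrist"); s=st()
px=np.array([[107.7,32.3],[170.4,8.8],[210.8,118.8],[151.9,138.5]])
v,r=rig2([(w,px,np.c_[HO,np.full(4,.09)])],None,[.508,.241,1.165]); print(np.round(v,4),np.degrees(v[2]),np.round(r,1))
yaw=np.degrees(v[2]); R=tool(yaw,0)
off=R@np.array([.0002,-.0005,0])
T=[v[0]-off[0],v[1]-off[1]]; print(T)
go([*T,.19],R)
E
```

```text
t 14.65 p [0.5088 0.1238 0.2081] q [ 0.7 20.2 80.8 -0.1 79.  41.8] w 0.0108 gf 58.8 F [ 0.   1.  -1.8]
[0.5085 0.2418 1.1727] 67.19113464187711 [-0.4 -0.4  0.1 -0.6  0.3  0.4  0.   1. ]
[np.float64(0.508894252523452), np.float64(0.2414108557620822)]
turn [  0.03   0.07 -18.19] shift [ 8.89 -7.71  1.8 ] rows 2.4
```

Emit:
move_arm --pt "0 0 -5 2.5 -2.1 0.5 -1" --pt "0 0 -11 5.3 -4.6 1 -1" --pt "0 0 -16 7.8 -6.8 1.5 -1" --pt "0 0 -18.2 8.9 -7.7 1.8 -1" --pt "0 0 -18.2 8.9 -7.7 1.8 -1"

```text
time_s: 15.15
position: [0.5087, 0.2427, 0.1894]
tool_rot: [[0.385, 0.923, -0.001], [0.923, -0.385, -0.002], [-0.002, -0.0, -1.0]]
ft_force: [-0.0, -0.2, -1.1]
grip_width: 0.0106
gripper_force: 58.8
```

Emit:
move_arm --pt "0 0 0 0 0 1 -1" --pt "0 0 0 0 0 2.5 -1" --pt "0 0 0 0 0 4 -1" --pt "0 0 0 0 0 5 -1" --pt "0 0 0 0 0 5 -1"

```text
time_s: 15.65
position: [0.5086, 0.2402, 0.1386]
tool_rot: [[0.389, 0.921, -0.003], [0.921, -0.389, -0.002], [-0.003, -0.002, -1.0]]
ft_force: [0.5, -0.8, -0.9]
grip_width: 0.0109
gripper_force: 58.8
```

Emit:
move_arm --pt "0 0 0 0 0 0 -1" --pt "0 0 0 0 0 0 -1" --pt "0 0 0 0 0 0 -1"

```text
time_s: 15.95
position: [0.5094, 0.2414, 0.1406]
tool_rot: [[0.388, 0.922, 0.001], [0.922, -0.388, -0.001], [-0.001, 0.001, -1.0]]
ft_force: [-0.4, 0.6, -1.5]
grip_width: 0.0107
gripper_force: 58.8
```

```bash
python3 - <<'E'
from h import *
np.set_printoptions(precision=2,suppress=True)
s=st(); go([.5089,.2414,.131],tool(67.2,0))
w=env.get_image("wrist");sc=env.get_image("scene"); R=np.array(s["tool_rot"]); pos=np.array(s["position"])
q=proj(w,(np.c_[HO,np.full(4,.016)]*[1,-1,1])@R.T+pos); print(q)
i=np.argsort(q[:,1])[:2]; B=blobs(w,q[i],17,80); print(B)
X=onz(w,B[:,:2],pos[2]-.016); print("in tool",(X-pos)@R*1000)
qh=proj(w,np.c_[HO@Rup(1.1727)[:2,:2].T+[.5085,.2418],np.full(4,.09)]); print("rim holes",qh)
a=cv2.cvtColor(w["color"],cv2.COLOR_RGB2BGR)[130:250,180:380]; b=cv2.cvtColor(sc["color"],cv2.COLOR_RGB2BGR)[180:320,170:330]
cv2.imwrite("pics/fin.png",np.hstack([cv2.resize(a,(480,288),interpolation=cv2.INTER_CUBIC),cv2.resize(b,(320,288),interpolation=cv2.INTER_CUBIC)]))
E
```

```text
t 15.95 p [0.51 0.24 0.14] q [13.4 27.7 80.4 -0.1 71.8 36.2] w 0.0107 gf 58.8 F [-0.4  0.6 -1.5]
turn [ 0.08  0.03 -0.01] shift [-0.02 -0.04  0.96] rows 0.2
[[322.   330.23]
 [232.08 330.22]
 [327.16 185.65]
 [226.72 185.7 ]]
[[335.4  184.05   7.    20.   102.    80.  ]
 [216.4  184.28   5.    16.    57.    80.  ]]
in tool [[ 36.71  25.58  16.02]
 [ 36.65 -26.48  15.94]]
rim holes [[313.24 295.64]
 [237.35 295.7 ]
 [316.69 172.47]
 [233.41 172.54]]
```

View pics/fin.png

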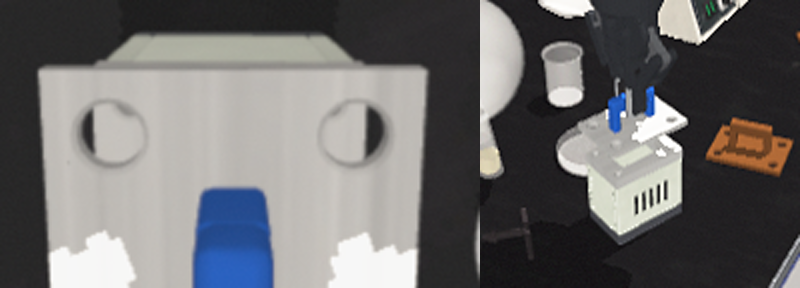

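The wrist view is symmetric: plate edges at crop 40 and 428, housing edges through the holes at 93 and 367. The threaded-hole arcs are where predicted, and the scene shows the cover level above the upright housing. Lowering the last 9 mm.

Emit:
move_arm --pt "0 0 0 0 0 0.3 -1" --pt "0 0 0 0 0 0.6 -1" --pt "0 0 0 0 0 0.9 -1" --pt "0 0 0 0 0 0.9 -1" --pt "0 0 0 0 0 0.9 -1"

```text
time_s: 16.55
position: [0.509, 0.2414, 0.1309]
tool_rot: [[0.387, 0.922, -0.0], [0.922, -0.387, -0.001], [-0.001, 0.0, -1.0]]
ft_force: [-0.7, -0.5, -1.7]
grip_width: 0.0107
gripper_force: 58.8
```

Emit:
move_arm --pt "0 0 0 0 0 0 -1" --pt "0 0 0 0 0 0 -1" --pt "0 0 0 0 0 0 -1" --pt "0 0 0 0 0 0 -1" --pt "0 0 0 0 0 0 -1"

```text
time_s: 17.05
position: [0.5091, 0.2414, 0.131]
tool_rot: [[0.388, 0.922, -0.0], [0.922, -0.388, -0.001], [-0.001, 0.0, -1.0]]
ft_force: [0.3, -0.0, -0.9]
grip_width: 0.0107
gripper_force: 58.8
```

```bash
python3 - <<'E'
from h import *
s=st(); go([.5089,.2414,.131],tool(67.2,0))
w=env.get_image("wrist"); sc=env.get_image("scene")
X=np.c_[HO@Rup(1.1727)[:2,:2].T+[.5085,.2418],np.full(4,.09)]
print("rim",np.round((proj(w,X)-[180,130])*2.4))
m=env.outline_of("housing",sc)
if m: print("scene box fit",fit([(sc,m[0]["mask"])],BOX,Rup,0,[.5085,.2418,1.17]))
a=cv2.cvtColor(w["color"],cv2.COLOR_RGB2BGR)[130:250,180:380]; b=cv2.cvtColor(sc["color"],cv2.COLOR_RGB2BGR)[180:320,170:330]
cv2.imwrite("pics/fin2.png",np.hstack([cv2.resize(a,(480,288),interpolation=cv2.INTER_CUBIC),cv2.resize(b,(320,288),interpolation=cv2.INTER_CUBIC)]))
E
```

```text
t 17.05 p [0.5091 0.2414 0.131 ] q [13.4 28.3 81.2 -0.1 70.5 36.2] w 0.0107 gf 58.8 F [ 0.3 -0.  -0.9]
turn [ 0.03  0.08 -0.  ] shift [-0.   -0.02  0.  ] rows 0.0
rim [[325. 417.]
 [135. 417.]
 [334. 109.]
 [124. 109.]]
scene box fit (array([0.50999972, 0.24029699, 1.16199203]), np.float64(0.27664297819137573))
```

View pics/fin2.png

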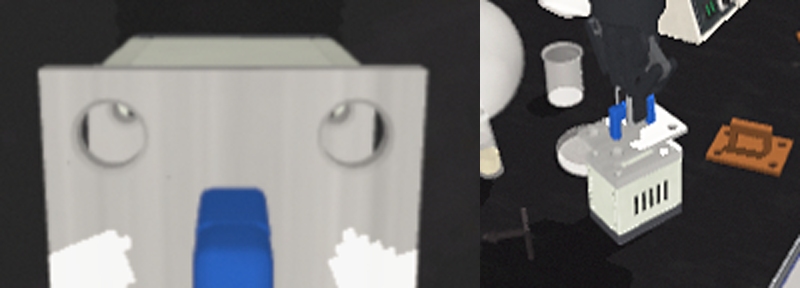

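The threaded holes show through the cover holes at crop (122,108) and (340,108), about 1 mm from prediction. The cover is level, about 22 mm above the rim and held still, so I'm handing in.

```bash
python3 -c "
from rig import env
print(env.close_job())"
```

```text
the job is handed in; nothing more can be done
None
```

The job is handed in, though no verdict came back: the housing stands upright and released, the cover is held level about 22 mm above it with its holes within about 1 mm of the threaded holes by my measurement, and I never touched the beaker, blue case or chuck key.

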